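# Take the dry-fitted post top apart onto its seats

### The job

The four carved parts of a post top stand stacked on the bench after a trial fit. Take the stack apart from the top and set each part upright, the way up it is now, on the cork pad of its own shape and size: each centred on its pad, the oblong cross-arm and the square block also turned to line up with theirs. Do not tip any part over, and leave the paint can and the gouge where they are.

Things in the scene. Friction and masses are not known exactly. Their poses are not given: they have to be found in the camera images.
- cross_arm_mid (a point): Bottom part of the stack: oblong carved cross-arm, plain pale wood, 140 (its x) x 66 (its y) x 36 mm high, two cut lines near each end. The point is its centre, 18 mm above its underside; z up. It stands flat on the bench; it is the widest part, to be gripped across its 66 mm (its y).
- square_block_mid (a point): Second part from the bottom: square carved block, red-brown wood, 64 x 64 x 36 mm high (sides along its x and y), a cut square line on top. The point is its centre, 18 mm above its underside; z up.
- rosette_mid (a point): Third part: round rosette disc, pale wood, 52 mm diameter x 36 mm high, eight cut rays on top. The point is its centre, 18 mm above its underside; z up.
- finial_mid (a point): Top part: small turned finial, red-brown wood, 64 mm tall, standing upright. Foot 36 mm diameter, neck 24 mm at 18 to 24 mm up, head a straight cylinder 32 mm in diameter from 29 to 52 mm above its underside, then a rounded tip. The point is on its axis at half height, 32 mm above its underside (so the middle of the head is 8 mm above the point); z up.
- oblong_seat_top (a point): Fixed seat of the cross-arm: oblong brown cork pad, 148 (its x) x 74 (its y) mm, on a plywood foot 156 x 82 mm. The point is the centre of the pad's flat upper face, 12 mm above the bench; no rim.
- square_seat_top (a point): Fixed seat of the square block: square cork pad 72 x 72 mm (sides along its x and y) on a plywood foot 80 x 80 mm. The point is the centre of the pad's flat upper face, 12 mm above the bench; no rim.
- rosette_seat_top (a point): Fixed seat of the rosette: the larger round cork pad, 60 mm diameter, on a round plywood foot 72 mm in diameter. The point is the centre of the pad's flat upper face, 12 mm above the bench; no rim.
- finial_seat_top (a point): Fixed seat of the finial: the smaller round cork pad, 42 mm diameter, on a round plywood foot 54 mm in diameter. The point is the centre of the pad's flat upper face, 12 mm above the bench; no rim.
- paint_can: Bystander: closed upright can, 72 mm diameter, 100 mm tall, loose on the bench at the robot's left. Origin at the centre of its underside.
- gouge: Bystander: carving gouge lying loose on the bench at the robot's right, 240 mm long along its x, up to 28 mm thick, wooden handle towards its -x. Origin at mid-length, on the bench.
Mind the look-alikes: they are no part of the job. Of the things like the part that bears cross_arm_mid, leave any that is black, pink or purple; of the rest the smaller one is meant.

How it is judged:
By the outcome, as a careful person would: the job done as asked, in the order asked, and still so for the second after the job is handed in, with the robot touching nothing.
It also fails if it takes over 102 s, if anything falls off the work surface, if the arm or the gripper's body presses on something with over 40 N, if the wrist force passes 120 N, or if a joint passes its speed limit or range.

### The arm

A 7-joint arm with a two-finger parallel gripper is mounted at the origin on the work surface. World frame = base frame: x ahead of the robot, y to its left, z up, the work surface at z = 0. Lengths are in m, angles in rad, forces in N, time in s.
With the tool pointing down it reaches from about 0.4 to 0.85 m from the base axis. Payload 4.5 kg.
Tool frame: the origin (TCP) lies at the very end of the fingers, on their centre line; the grasp point (between the pads) lies 19 mm behind it (r.pinch_z is the distance from the TCP to the grasp point, in m); z points along the fingers, y is the line along which they close (so a half turn about z gives the same grasp; the last joint's range is limited). The gripper opens to 88 mm and grips with 3 to 60 N. Pads are 18 mm wide; open, the fingers measure 123 mm over their backs; the gripper's body (75 mm by 187 mm) begins 45 mm behind the grasp point.
Start: joints at [1.215, 0.689, -0.195, 1.565, 0.157, 0.902, -0.215], TCP at [0.238, -0.578, 0.239] pointing down, gripper open.
Joint ranges: [-3.01, 3.01], [-0.46, 2.08], [-1.47, 1.51], [0.13, 2.56], [-1, 4.14], [0.04, 2.09], [-2.66, 2.66]. Speed limits (rad/s): [2.57, 2.57, 3.14, 3.14, 3.14, 3.14, 3.14].

### API

Orientations are given as a unit quaternion [x, y, z, w].
In Python, from plant import r, cams gives the robot as it stands.
- The arm moves only by the shell command python3 -m pendant 'ROWS' [FORCE]. ROWS is JSON, a list of rows, each a list of 3 entries, a list of its own where there are three numbers: the closure, from -1 (fully open) to 1 (shut), then the shift along the tool's x, y, z in mm, then the turn, a rotation vector about the tool's x, y, z in degrees. A call has 1 to 8 rows; each row shifts and turns the commanded pose from where the row before left it, along the tool's axes as they then stand; what a row does not reach is not made up. A row lasts 1/8 s, in which the tool goes at most 62.5 mm and 10.7 degrees, less where a joint would pass 70% of its speed; a pose out of reach is approached as far as the arm can. A call with a gripper value outside its range is refused whole. The fingers move at their own pace and stop on an object; FORCE is the grip in N (left out, the last holds). Time passes only in rows, so rows that do not move let the fingers close. It gives the time, the measured TCP pose, the force, the opening and the grip force at its end, in the units of the state.
- r.get_state(): the state, without advancing time (a new reading comes with each control period).
- cams.snapshot(name): name is "scene" or "side" or "wrist"; returns a dict with "img" (384x512x3 uint8, red, green, blue), "camera_matrix" (3x3 intrinsics, pixels), "D" ([k1, k2, p1, p2, k3] as OpenCV has them; the pictures are not rectified), "camera_from_world" (4x4, takes a point from world to camera coordinates); the wrist camera has in their place "tool_from_camera" (4x4, takes a point from camera to tool coordinates, whose origin is the TCP and whose axes are the flange's). Camera axes: x right, y up, looking along -z (the intrinsics and any distortion apply to the point x, -y, -z); pixel columns grow to the right and rows downward; lengths in m; the calibration is good to about 2 mm. A picture is of the moment at which its call begins: read the wrist's pose just before it. There is no depth.
- r.finish_job(): hands the job in; it is judged then, once.
The state is a dict: "clock": time; "q": joint angles; "qd": joint speeds; "joint_torque": joint torques, N m; "tool_pos": TCP position; "eef_rot": TCP orientation; "contact_force": force on the tool from outside, world axes, zero at the start; "moment": the same for the moment, N m; "opening": opening from 0.0 (shut) to 1.0 (fully open); "finger_force": force on a finger pad.
Only numpy, scipy, OpenCV 4.12 (cv2) and the standard library are available. Lean on these libraries where they do the work, as an engineer would, in place of code of your own. Each camera call takes 0.05 s, during which the arm holds its last target. There are 200 camera calls.

## Working session

There is one attempt and no reset: what is moved stays moved. The work goes in short steps, Python scripts to look and compute and a shell command to move; the robot and the scene stay as the last step left them, time stands still between calls to the robot, and variables do not carry over. Pictures are saved under pics/ and viewed, at most 14 in all, crops included, and the job is handed in when it is done.

```bash
ls; mkdir -p pics
python3 - <<'E'
from plant import r,cams
import cv2,numpy as np
for n in("scene","side"):
    s=cams.snapshot(n);cv2.imwrite(f"pics/{n}0.png",cv2.resize(s["img"][:,:,::-1],(800,600),interpolation=cv2.INTER_CUBIC))
    print(n,s["camera_matrix"].tolist(),s["D"],np.round(s["camera_from_world"],3).tolist())
s=r.get_state();print(s);print(r.pinch_z)
E
```

```text
pics
scene [[453.7786291998575, 0.0, 264.74432420077267], [0.0, 453.7786291998575, 187.44280741216645], [0.0, 0.0, 1.0]] [-0.15150591  0.          0.          0.          0.        ] [[0.064, 0.998, 0.012, -0.068], [-0.73, 0.038, 0.683, 0.324], [0.681, -0.052, 0.731, -1.984], [0.0, 0.0, 0.0, 1.0]]
side [[373.6078775242144, 0.0, 254.8576250119165], [0.0, 373.6078775242144, 187.95510157395938], [0.0, 0.0, 1.0]] [-0.00989902  0.          0.          0.          0.        ] [[-0.74, -0.673, 0.005, 0.434], [0.366, -0.396, 0.842, -0.275], [-0.565, 0.625, 0.539, -0.851], [0.0, 0.0, 0.0, 1.0]]
{'clock': 0.1, 'q': array([ 1.21475927,  0.68988278, -0.19453132,  1.56622694,  0.15731899,
        0.90247872, -0.21511074]), 'qd': array([-3.85815143e-04, -9.63571768e-04, -1.51124038e-03, -2.94918406e-03,
        1.53824112e-04,  1.20863244e-03, -3.56976747e-05]), 'joint_torque': array([-3.70444628e-03, -5.28500354e+01, -1.27157819e+00, -1.53836364e+01,
       -5.24811528e-02,  2.01741364e-03,  2.48946702e-05]), 'tool_pos': array([ 0.2372757 , -0.57761055,  0.23800481]), 'eef_rot': array([ 9.81054962e-01,  1.93727950e-01, -2.15107518e-04, -7.71853133e-04]), 'contact_force': array([-0.60639953,  0.2534047 , -0.18935992]), 'moment': array([-0.07070606, -0.02474121,  0.00177171]), 'finger_force': 0.0, 'opening': 0.9997786059108875}
0.0187
```

View pics/scene0.png

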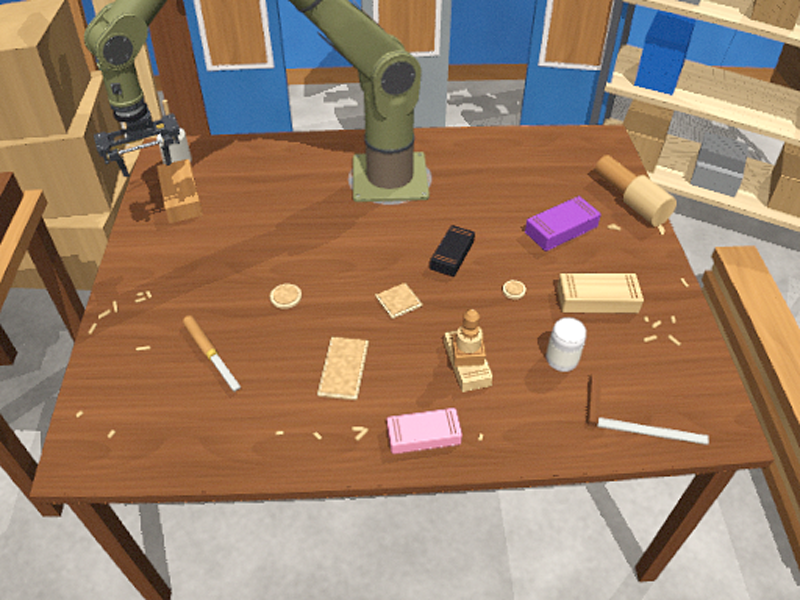

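View pics/side0.png

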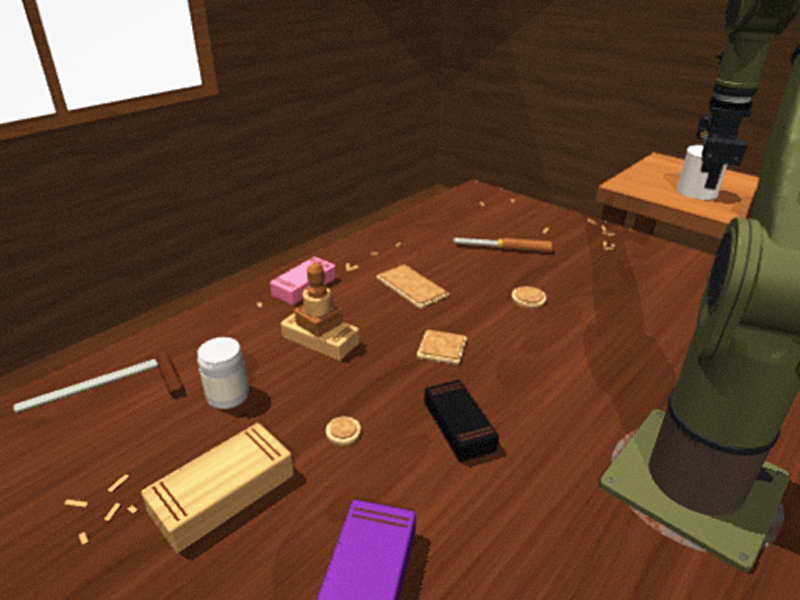

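Scene view (800×600): candidates for the cross-arm are the pale block under the stack (470,372), the large pale block (600,293), and the black (453,250), purple (563,222) and pink (425,430) ones. The stack's block fits, since it is the smaller of those not excluded by colour. Pads: oblong (344,367), square (399,299), large round (286,295), small round (514,289). I'll confirm with enlarged crops.

Run:
```python
from plant import r,cams
import cv2
for n,(x,y,w,h) in {"scene":(165,170,190,90),"side":(172,150,190,145)}.items():
    i=cams.snapshot(n)["img"][y:y+h,x:x+w,::-1];cv2.imwrite(f"pics/{n}1.png",cv2.resize(i,None,fx=4,fy=4,interpolation=cv2.INTER_CUBIC))
```

```text
(no output)
```

View pics/scene1.png

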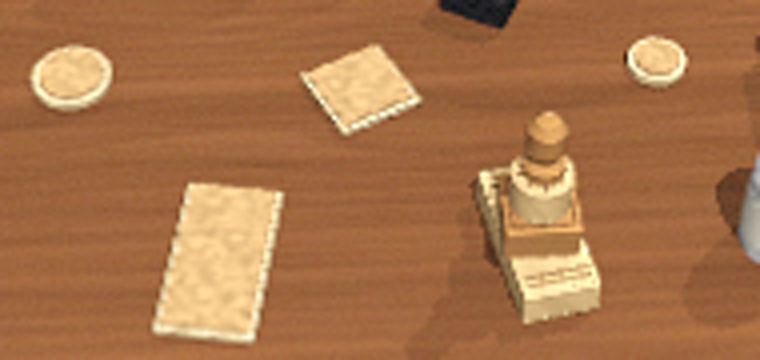

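View pics/side1.png

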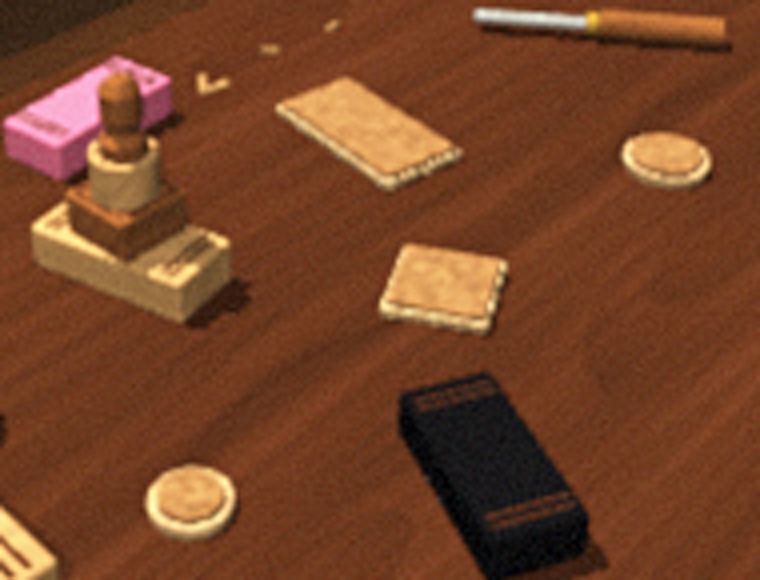

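```bash
cat > h.py <<'E'
from plant import r,cams
import cv2,numpy as np
from scipy.spatial.transform import Rotation as R
F=np.diag([1,-1,-1])
def unproj(s,px,z,T=None):
    """pixels -> world points on plane z. T: world_from_camera (wrist)"""
    if T is None: T=np.linalg.inv(s["camera_from_world"])
    p=cv2.undistortPoints(np.array(px,float).reshape(-1,1,2),s["camera_matrix"],s["D"]).reshape(-1,2)
    d=(T[:3,:3]@F@np.c_[p,np.ones(len(p))].T).T
    z=np.broadcast_to(z,len(d));o=T[:3,3]
    return o+d*((z-o[2])/d[:,2])[:,None]
def tool():
    st=r.get_state();T=np.eye(4);T[:3,:3]=R.from_quat(st["eef_rot"]).as_matrix();T[:3,3]=st["tool_pos"];return T,st
def wrist():
    T,_=tool();s=cams.snapshot("wrist");return s,T@s["tool_from_camera"]
def to(p,yaw=None):
    """shift in tool mm to TCP world p; turn in deg for tool y axis at world yaw (mod 180), tool down"""
    T,st=tool();print("tcp",np.round(T[:3,3],4),"shift",np.round(T[:3,:3].T@(np.array(p)-T[:3,3])*1e3,1))
    cur=np.degrees(np.arctan2(T[1,1],T[0,1]));print("y-yaw",round(cur,2),"tilt",np.round(T[:3,2],4))
    if yaw is not None: print("turn about tool z:",round(-((yaw-cur+90)%180-90),2), "q7",round(st["q"][6],3))
E
python3 - <<'E'
from h import *
P={"scene":((165,170),[(658,57,.012),(74,73,.012),(361,87,.01),(220,258,.012),(548,113,.172),(544,173,.108),(505,193,.072),(582,197,.072),(578,232,.072),(501,228,.072),(478,172,.036),(598,287,.036),(525,300,.036)]),
"side":((172,150),[(190,494,.012),(666,154,.012),(446,283,.01),(368,131,.012),(120,72,.172),(124,153,.108),(69,203,.072),(125,232,.072),(187,210,.072),(32,229,.036),(183,293,.036),(231,240,.036)])}
for n,(o,l) in P.items():
    l=np.array(l);s=cams.snapshot(n);print(n);print(np.round(unproj(s,(l[:,:2]-1.5)/4+o,l[:,2]),3))
s=cams.snapshot("wrist");print(np.round(s["tool_from_camera"],3).tolist(),s["camera_matrix"].tolist())
to([.68,.09,.25])
E
```

```text
scene
[[ 0.451  0.279  0.012]
 [ 0.443 -0.261  0.012]
 [ 0.472  0.001  0.01 ]
 [ 0.663 -0.126  0.012]
 [ 0.656  0.14   0.172]
 [ 0.664  0.14   0.108]
 [ 0.654  0.111  0.072]
 [ 0.662  0.174  0.072]
 [ 0.698  0.166  0.072]
 [ 0.69   0.105  0.072]
 [ 0.6    0.096  0.036]
 [ 0.727  0.182  0.036]
 [ 0.737  0.121  0.036]]
side
[[ 0.451  0.28   0.012]
 [ 0.443 -0.258  0.012]
 [ 0.469  0.004  0.01 ]
 [ 0.651 -0.115  0.012]
 [ 0.662  0.14   0.172]
 [ 0.659  0.144  0.108]
 [ 0.682  0.18   0.072]
 [ 0.625  0.177  0.072]
 [ 0.612  0.128  0.072]
 [ 0.719  0.19   0.036]
 [ 0.578  0.166  0.036]
 [ 0.599  0.099  0.036]]
[[0.0, 0.963, 0.271, 0.07], [1.0, -0.0, -0.001, 0.0], [-0.001, 0.271, -0.963, -0.147], [0.0, 0.0, 0.0, 1.0]] [[279.2598945962355, 0.0, 246.42545425231654], [0.0, 279.2598945962355, 191.73496329211875], [0.0, 0.0, 1.0]]
tcp [ 0.2375 -0.578   0.2386] shift [ 663.2 -449.7  -11.3]
y-yaw -67.66 tilt [-1.e-04  3.e-04 -1.e+00]
```

```bash
python3 -m pendant '[[-1,[30,-30,-12],[0,0,0]],[-1,[40,-40,-12],[0,0,0]],[-1,[40,-40,-12],[0,0,0]],[-1,[40,-40,-12],[0,0,0]],[-1,[40,-40,-12],[0,0,0]],[-1,[40,-40,-12],[0,0,0]],[-1,[40,-40,-12],[0,0,0]],[-1,[40,-40,-12],[0,0,0]]]' 20; python3 -m pendant '[[-1,[40,-40,0],[0,0,0]],[-1,[40,-40,0],[0,0,0]],[-1,[30,-40,0],[0,0,0]],[-1,[15,-15,0],[0,0,0]],[-1,[0,0,0],[0,0,0]]]'
python3 - <<'E'
from h import *
s,T=wrist();np.savez("w1.npz",T=T,img=s["img"],camera_matrix=s["camera_matrix"],D=s["D"])
cv2.imwrite("pics/w1.png",cv2.resize(s["img"][:,:,::-1],(800,600),interpolation=cv2.INTER_CUBIC)); to([.66,.14,.3])
s=cams.snapshot("scene");print("can",unproj(s,[(565/1.5625,322/1.5625),],.1)); s=cams.snapshot("side");print("can",unproj(s,[(221/1.5625,351/1.5625),],.1))
E
```

```text
clock: 1.35
tool_pos: [0.407, -0.1719, 0.3354]
eef_rot: [0.981, 0.194, 0.0, 0.0]
contact_force: [0.7, -0.5, 0.2]
opening: 0.997
finger_force: 0.0
clock: 1.98
tool_pos: [0.4711, 0.0005, 0.3348]
eef_rot: [0.981, 0.196, 0.0, -0.0]
contact_force: [-0.4, -0.1, 0.1]
opening: 0.994
finger_force: 0.0
tcp [ 0.4706 -0.0014  0.3347] shift [229.  -58.6  34.5]
y-yaw -67.61 tilt [-3.e-04 -6.e-04 -1.e+00]
can [[0.63976256 0.34763677 0.1       ]]
can [[0.6515757 0.3549306 0.1      ]]
```

View pics/w1.png

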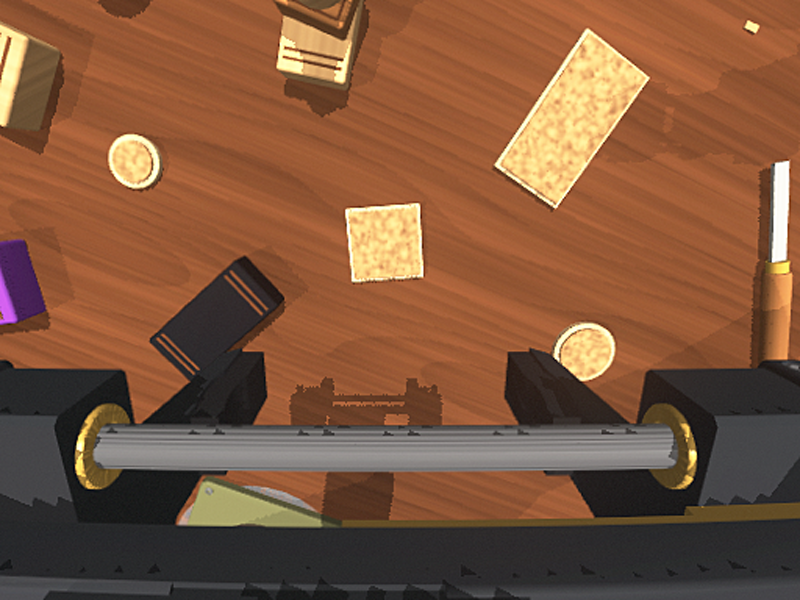

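Wrist view at 800×600: oblong pad (572,118), square pad (385,242), large round pad (584,350), small round pad (134,161), with the stack foot at (320,50). The can is at y≈0.35, well clear. Next I'll segment the seats.

```bash
cat >> h.py <<'E'
def blob(s,T,px,z,sc=1.5625,thr=(150,110)):
    """outline of bright pale blob at view pixel px -> world contour on plane z: (centre, rect sizes mm, rect yaw deg)"""
    i=s["img"];hs=i.astype(int)
    m=((hs[...,0]>thr[0])&(hs[...,1]>thr[1])).astype(np.uint8)
    m=cv2.morphologyEx(m,cv2.MORPH_CLOSE,np.ones((3,3)))
    n,l=cv2.connectedComponents(m);k=l[int(px[1]/sc),int(px[0]/sc)]
    if k==0: return print("no blob",px,i[int(px[1]/sc),int(px[0]/sc)])
    c=max(cv2.findContours((l==k).astype(np.uint8),cv2.RETR_EXTERNAL,cv2.CHAIN_APPROX_NONE)[0],key=len).reshape(-1,2)
    w=unproj(s,c,z,T)[:,:2]*1e3
    (cx,cy),(a,b),t=cv2.minAreaRect(w.astype(np.float32))
    (ex,ey),er=cv2.minEnclosingCircle(w.astype(np.float32))
    print(px,"rect c",np.round([cx,cy],1),"size",round(a,1),round(b,1),"yaw of first side",round(t,1),"circ",np.round([ex,ey,2*er],1))
E
python3 - <<'E'
from h import *
s=np.load("w1.npz");T=s["T"]
for thr in((150,110),(185,140)):
  for p in((572,118),(385,242),(584,352),(134,161)): blob(s,T,p,.009,thr=thr)
E
```

```text
(572, 118) rect c [ 661.3 -125.8] size 83.6 156.9 yaw of first side 80.1 circ [ 661.1 -126.2  175. ]
(385, 242) rect c [472.3   1.5] size 81.7 80.1 yaw of first side 26.8 circ [472.3   1.4 112.2]
(584, 352) rect c [ 448.6 -263.9] size 76.9 63.9 yaw of first side 72.2 circ [ 446.3 -263.2   78. ]
(134, 161) rect c [451.5 278.9] size 54.9 53.6 yaw of first side 15.3 circ [453.  278.2  57.8]
(572, 118) rect c [ 661.2 -125.9] size 82.8 156.3 yaw of first side 79.9 circ [ 661.1 -126.2  175. ]
(385, 242) rect c [472.3   1.5] size 81.0 79.7 yaw of first side 26.8 circ [472.7   0.8 111. ]
(584, 352) rect c [ 448.3 -265.2] size 71.2 63.8 yaw of first side 72.7 circ [ 444.3 -263.9   73.2]
(134, 161) rect c [451.5 278.9] size 54.5 53.6 yaw of first side 15.3 circ [452.4 278.8  56.2]
```

```bash
python3 -m pendant '[[-1,[45,-17,9],[0,0,0]],[-1,[45,-17,9],[0,0,0]],[-1,[45,-17,9],[0,0,0]],[-1,[45,-17,8],[0,0,0]],[-1,[0,0,0],[0,0,10]],[-1,[0,0,0],[0,0,1]],[-1,[0,0,0],[0,0,0]]]'
python3 - <<'E'
from h import *
s,T=wrist();np.savez("w2.npz",T=T,img=s["img"],camera_matrix=s["camera_matrix"],D=s["D"])
cv2.imwrite("pics/w2.png",cv2.resize(s["img"][:,:,::-1],(800,600),interpolation=cv2.INTER_CUBIC)); to([.66,.14,.3])
E
```

```text
clock: 3.0
tool_pos: [0.6113, 0.1284, 0.2999]
eef_rot: [0.995, 0.099, -0.0, 0.001]
contact_force: [-0.1, -0.4, -0.5]
opening: 1.0
finger_force: 0.0
tcp [0.6113 0.1286 0.3001] shift [50.  -1.6  0.1]
y-yaw -78.65 tilt [ 3.e-04 -7.e-04 -1.e+00]
```

View pics/w2.png

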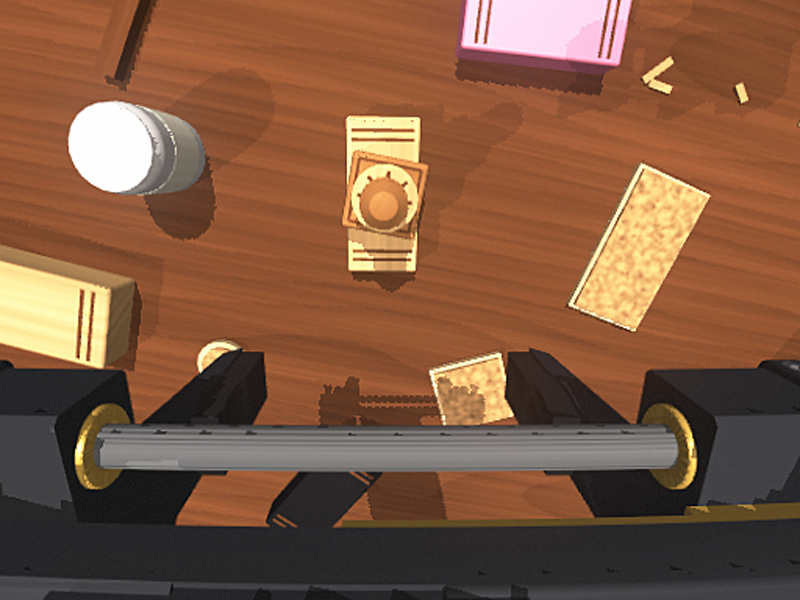

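Run:
```python
from h import *
s=np.load("w2.npz");T=s["T"]
P=np.array([(383,205,.158),(384,198,.108),(358,151,.072),(429,163,.072),(418,238,.072),(343,226,.072),(347,117,.036),(420,117,.036),(415,271,.036),(348,271,.036)])
w=unproj(s,P[:,:2]/1.5625,P[:,2],T)[:,:2]*1e3;print(np.round(w,1))
for q in(w[2:6],w[6:]): print(q.mean(0),cv2.minAreaRect(q.astype(np.float32)))
p=w[0]/1e3; to([p[0],p[1],.129])
```

```text
[[663.  139.8]
 [665.3 139.6]
 [696.5 167.5]
 [698.7 108.5]
 [636.6 104.1]
 [634.  169. ]
 [724.3 184.7]
 [737.  121.7]
 [600.8  96.3]
 [588.2 159.4]]
[666.44262431 137.27067268] ((666.444580078125, 137.75755310058594), (62.40675354003906, 64.97442626953125), 2.276033878326416)
[662.59187549 140.52777593] ((662.5963134765625, 140.5453338623047), (139.43154907226562, 64.34037780761719), 10.531782150268555)
tcp [0.6113 0.1286 0.3001] shift [ 52.9  -0.9 171.1]
y-yaw -78.65 tilt [ 3.e-04 -7.e-04 -1.e+00]
```

```bash
python3 -m pendant '[[-1,[35,-1,40],[0,0,0]],[-1,[18,0,55],[0,0,0]],[-1,[0,0,50],[0,0,0]],[-1,[0,0,26],[0,0,0]],[1,[0,0,0],[0,0,0]],[1,[0,0,0],[0,0,0]],[1,[0,0,0],[0,0,0]],[1,[0,0,0],[0,0,0]]]' 25
python3 - <<'E'
from h import *
s,T=wrist()
cv2.imwrite("pics/w3.png",s["img"][:,:,::-1]); to([.4517,.279,.034]);print(r.get_state()["opening"]*88)
E
```

```text
clock: 4.05
tool_pos: [0.6639, 0.1416, 0.1301]
eef_rot: [0.995, 0.099, 0.001, -0.0]
contact_force: [0.3, 0.6, -0.3]
opening: 0.565
finger_force: 0.0
tcp [0.6637 0.1416 0.1298] shift [-181.  -176.4   95.5]
y-yaw -78.66 tilt [ 1.6e-03  3.0e-04 -1.0e+00]
46.02748856475188
```

View pics/w3.png

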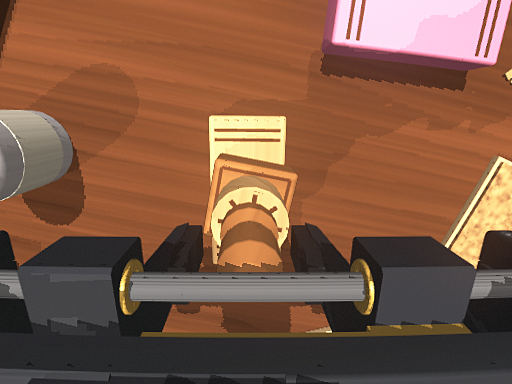

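The finial is centred between the fingers, which are still closing; I'll finish the grip, then lift.

```bash
python3 -m pendant '[[1,[0,0,0],[0,0,0]],[1,[0,0,0],[0,0,0]],[1,[0,0,0],[0,0,0]],[1,[0,0,0],[0,0,0]],[1,[0,0,-10],[0,0,0]],[1,[0,0,-25],[0,0,0]]]'
python3 - <<'E'
from h import *
to([.4517,.279,.034]);print(r.get_state()["opening"]*88)
E
```

```text
clock: 4.85
tool_pos: [0.6621, 0.1413, 0.1631]
eef_rot: [0.995, 0.099, -0.002, 0.0]
contact_force: [0.2, -0.2, -1.6]
opening: 0.343
finger_force: 25.0
tcp [0.6621 0.1413 0.1631] shift [-178.8 -176.4  129.6]
y-yaw -78.65 tilt [-3.1e-03 -8.0e-04 -1.0e+00]
30.188702983716816
```

```bash
python3 -m pendant '[[1,[-25,-24,0],[0,0,0]],[1,[-40,-40,0],[0,0,0]],[1,[-42,-42,0],[0,0,0]],[1,[-42,-42,0],[0,0,0]],[1,[-30,-28,0],[0,0,0]],[1,[0,0,45],[0,0,0]],[1,[0,0,45],[0,0,0]],[1,[0,0,0],[0,0,0]]]'
python3 - <<'E'
from h import *
to([.4517,.279,.0345])
s,T=wrist()
cv2.imwrite("pics/w4.png",s["img"][:,:,::-1]);E=0
E
```

```text
clock: 5.85
tool_pos: [0.4513, 0.278, 0.0718]
eef_rot: [0.995, 0.099, -0.002, 0.002]
contact_force: [0.5, -0.3, 0.4]
opening: 0.35
finger_force: 25.0
tcp [0.4513 0.278  0.0718] shift [ 0.8 -1.  37.3]
y-yaw -78.62 tilt [-0.0046 -0.0035 -1.    ]
```

View pics/w4.png

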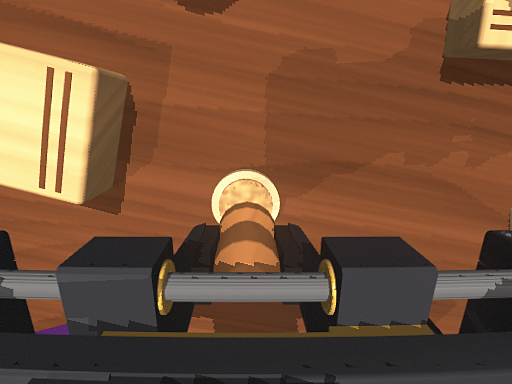

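```bash
python3 -m pendant '[[1,[2,-1,26],[0,0,0]],[1,[0,0,11],[0,0,0]],[1,[0,0,0],[0,0,0]],[1,[0,0,0],[0,0,0]]]'; python3 -m pendant '[[-0.1,[0,0,0],[0,0,0]],[-0.1,[0,0,0],[0,0,0]],[-0.1,[0,0,0],[0,0,0]],[-0.5,[0,0,-20],[0,0,0]],[-1,[0,0,-50],[0,0,0]],[-1,[0,0,-60],[0,0,0]],[-1,[-20,0,-30],[0,0,0]],[-1,[-20,0,0],[0,0,0]]]'
python3 - <<'E'
from h import *
s,T=wrist()
cv2.imwrite("pics/w5.png",s["img"][:,:,::-1]);np.savez("w5.npz",T=T,img=s["img"],camera_matrix=s["camera_matrix"],D=s["D"])
to([.664,.1396,.077])
E
```

```text
clock: 6.4
tool_pos: [0.4554, 0.2805, 0.0378]
eef_rot: [0.995, 0.099, 0.001, -0.0]
contact_force: [0.8, -0.6, -0.2]
opening: 0.348
finger_force: 25.0
clock: 7.4
tool_pos: [0.4166, 0.2732, 0.1992]
eef_rot: [0.995, 0.098, 0.002, -0.001]
contact_force: [-0.0, 0.5, -0.3]
opening: 0.999
finger_force: 0.0
tcp [0.4126 0.2718 0.1979] shift [220.4 179.3 120.7]
y-yaw -78.58 tilt [-1.e-03 -2.e-04 -1.e+00]
```

View pics/w5.png

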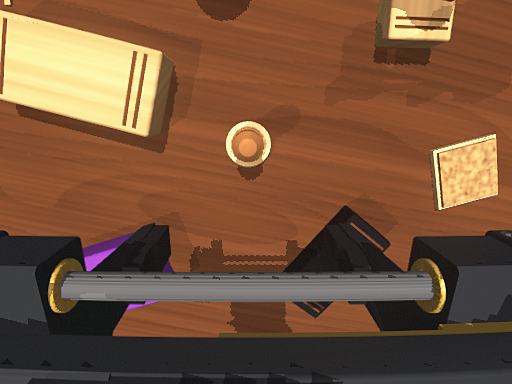

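Run:
```python
from h import *
s=np.load("w5.npz");T=s["T"]
P=np.array([(248,144.5,.010),(248,145.5,.058),(247,148,.076)])
print(np.round(unproj(s,P[:,:2],P[:,2],T)*1e3,1))
i=s["img"][105:185,205:290,::-1];cv2.imwrite("pics/c5.png",cv2.resize(i,None,fx=7,fy=7,interpolation=cv2.INTER_CUBIC))
```

```text
[[451.7 278.6  10. ]
 [455.4 279.5  58. ]
 [454.7 280.4  76. ]]
```

View pics/c5.png

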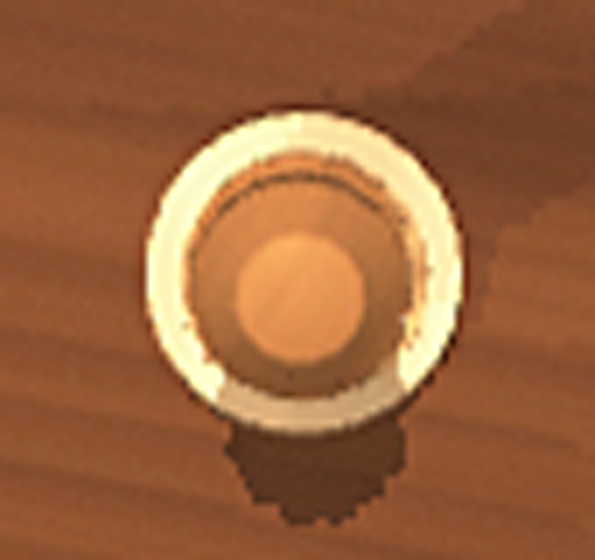

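The finial sits about 3 mm too far out on its pad; I'll regrip and correct it.

```bash
python3 -m pendant '[[-1,[20,0,0],[0,0,0]],[-1,[22,-1,30],[0,0,0]],[-1,[0,0,50],[0,0,0]],[-1,[0,0,50],[0,0,0]],[-0.1,[0,0,30],[0,0,0]],[-0.1,[0,0,0],[0,0,0]],[0.5,[0,0,0],[0,0,0]],[0.5,[0,0,0],[0,0,0]]]'; python3 -m pendant '[[0.5,[0,0,0],[0,0,0]],[0.5,[0,0,0],[0,0,0]],[0.5,[0,0,0],[0,0,0]],[0.5,[0,0,-4],[0,0,0]],[0.5,[0,0,0],[0,0,0]],[0.5,[0,0,0],[0,0,0]]]';python3 -c "
from h import *
to([.4517,.279,.036])
for k in range(3): cams.snapshot('side');print(r.get_state()['tool_pos'])"
```

```text
clock: 8.45
tool_pos: [0.4576, 0.2822, 0.0381]
eef_rot: [0.995, 0.099, 0.001, -0.001]
contact_force: [-0.1, 0.7, 0.8]
opening: 0.568
finger_force: 0.0
clock: 9.2
tool_pos: [0.4565, 0.2816, 0.0406]
eef_rot: [0.995, 0.099, -0.0, 0.0]
contact_force: [-0.0, -0.8, 0.6]
opening: 0.352
finger_force: 25.0
tcp [0.4565 0.2816 0.0406] shift [-5.3  1.6  4.6]
y-yaw -78.66 tilt [-2.e-04 -2.e-04 -1.e+00]
[0.45655642 0.28157533 0.04055878]
[0.45655483 0.28160057 0.04055792]
[0.45652241 0.28159277 0.04053508]
```

```bash
python3 -m pendant '[[0.5,[-3.5,0.5,0],[0,0,0]],[0.5,[0,0,0],[0,0,0]],[0.5,[0,0,3],[0,0,0]],[0.5,[0,0,0],[0,0,0]],[0.5,[0,0,0],[0,0,0]],[0.1,[0,0,0],[0,0,0]],[-0.1,[0,0,0],[0,0,0]],[-0.1,[0,0,0],[0,0,0]]]'; python3 -m pendant '[[-0.5,[0,0,-20],[0,0,0]],[-1,[0,0,-50],[0,0,0]],[-1,[0,0,-60],[0,0,0]],[-1,[-20,0,-30],[0,0,0]],[-1,[-20,0,0],[0,0,0]],[-1,[0,0,0],[0,0,0]],[-1,[0,0,0],[0,0,0]]]'
python3 - <<'E'
from h import *
s,T=wrist()
i=s["img"][105:185,205:290,::-1];cv2.imwrite("pics/c6.png",cv2.resize(i,None,fx=7,fy=7,interpolation=cv2.INTER_CUBIC));np.savez("w5.npz",T=T,img=s["img"],camera_matrix=s["camera_matrix"],D=s["D"])
to([.664,.1396,.077])
E
```

```text
clock: 10.35
tool_pos: [0.4534, 0.2804, 0.0377]
eef_rot: [0.995, 0.099, 0.0, 0.0]
contact_force: [-1.0, -0.5, 0.5]
opening: 0.552
finger_force: 0.0
clock: 11.22
tool_pos: [0.4148, 0.2727, 0.1975]
eef_rot: [0.995, 0.099, 0.0, 0.0]
contact_force: [0.2, -0.4, -0.1]
opening: 1.001
finger_force: 0.0
tcp [0.4149 0.2726 0.1973] shift [218.2 179.3 120.4]
y-yaw -78.7 tilt [ 2.e-04 -2.e-04 -1.e+00]
```

View pics/c6.png

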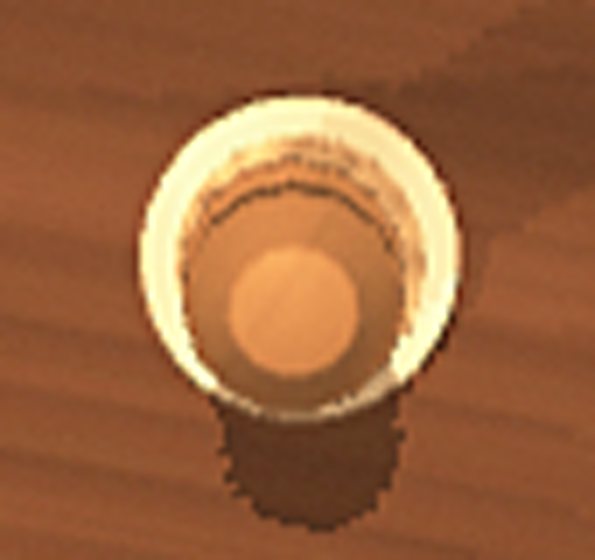

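Run:
```python
from h import *
s=np.load("w5.npz");T=s["T"]
P=np.array([(248,141.7,.010),(247.2,147.8,.064),(247,149.3,.070)])
print(np.round(unproj(s,P[:,:2]-.4,P[:,2],T)*1e3,1))
```

```text
[[452.9 278.6  10. ]
 [451.8 279.5  64. ]
 [451.  279.5  70. ]]
```

```bash
python3 -m pendant '[[-1,[32,26,0],[0,0,0]],[-1,[44,36,0],[0,0,0]],[-1,[44,36,0],[0,0,0]],[-1,[44,36,0],[0,0,0]],[-1,[35,27,0],[0,0,0]],[-1,[20.5,17,0],[0,0,0]],[-1,[0,0,40],[0,0,0]],[-1,[0,0,40],[0,0,0]]]'; python3 -m pendant '[[-1,[0,0,30],[0,0,0]],[0,[0,0,10],[0,0,0]],[0,[0,0,0],[0,0,0]],[0,[0,0,0],[0,0,0]],[1,[0,0,0],[0,0,0]],[1,[0,0,0],[0,0,0]],[1,[0,0,0],[0,0,0]],[1,[0,0,0],[0,0,0]]]' 25
python3 -c "
from h import *
to([.444,-.261,.3])"
```

```text
clock: 12.28
tool_pos: [0.6654, 0.1403, 0.116]
eef_rot: [0.995, 0.098, 0.0, 0.0]
contact_force: [-0.4, 1.2, -0.3]
opening: 1.004
finger_force: 0.0
clock: 13.28
tool_pos: [0.6653, 0.1414, 0.0791]
eef_rot: [0.995, 0.099, 0.001, -0.0]
contact_force: [-0.7, -0.7, 5.8]
opening: 0.586
finger_force: 25.0
tcp [0.6653 0.1414 0.0791] shift [-295.5  351.1 -221.6]
y-yaw -78.67 tilt [ 2.5e-03  4.0e-04 -1.0e+00]
```

```bash
python3 -m pendant '[[1,[0,0,-25],[0,0,0]],[1,[0,0,-50],[0,0,0]],[1,[-25,26,-20],[0,0,0]],[1,[-40,40,-20],[0,0,0]],[1,[-40,40,-25],[0,0,0]],[1,[-40,40,0],[0,0,0]],[1,[-40,40,0],[0,0,0]],[1,[-40,40,0],[0,0,0]]]'; python3 -m pendant '[[1,[-40,40,0],[0,0,0]],[1,[-40,40,0],[0,0,0]],[1,[-40,40,0],[0,0,0]],[1,[0,5,0],[0,0,0]],[1,[0,0,0],[0,0,0]],[1,[0,0,0],[0,0,0]],[1,[0,0,0],[0,0,0]]]'
python3 - <<'E'
from h import *
s,T=wrist();i=s["img"];cv2.imwrite("pics/w7.png",i[:,:,::-1]);np.savez("w7.npz",T=T,img=s["img"],camera_matrix=s["camera_matrix"],D=s["D"])
to([.444,-.261,.03]); print(r.get_state()["opening"]*88)
E
```

```text
clock: 14.28
tool_pos: [0.4869, -0.126, 0.218]
eef_rot: [0.995, 0.099, 0.0, 0.0]
contact_force: [0.8, -0.1, -1.4]
opening: 0.584
finger_force: 25.0
clock: 15.15
tool_pos: [0.3959, -0.2694, 0.2178]
eef_rot: [0.995, 0.1, 0.0, -0.0]
contact_force: [-0.4, 0.4, -0.7]
opening: 0.58
finger_force: 25.0
tcp [ 0.3957 -0.2696  0.2177] shift [ 48.9   1.2 187.8]
y-yaw -78.52 tilt [ 3.e-04  3.e-04 -1.e+00]
51.23875911289319
```

View pics/w7.png

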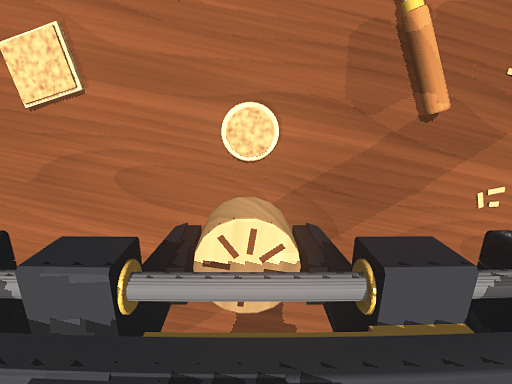

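Seat foot at (250,131), held rosette's top ellipse spans (192–302, 219–314).

Run:
```python
from h import *
s=np.load("w7.npz");T=s["T"]
blob(s,T,(250,131),.009,sc=1,thr=(185,140))
w=unproj(s,[(192,263),(302,263),(247,219),(247,314)],.2466,T)*1e3
t,_=tool();print(np.round((t[:3,:3].T@(w.T/1e3-t[:3,3:])).T*1e3,1))
```

```text
(250, 131) rect c [ 444.2 -263.7] size 71.2 71.5 yaw of first side 11.5 circ [ 444.3 -263.6   73.2]
[[  2.2 -25.9 -28.8]
 [  2.3  26.3 -28.9]
 [ 24.6   0.2 -28.8]
 [-26.7   0.2 -28.9]]
```

```bash
python3 -m pendant '[[1,[30,1,20],[0,0,0]],[1,[20,1,40],[0,0,0]],[1,[0,0,50],[0,0,0]],[1,[0,0,45],[0,0,0]],[1,[0,0,25],[0,0,0]],[1,[0,0,0],[0,0,0]],[1,[0,0,0],[0,0,0]],[1,[0,0,0],[0,0,0]]]'
python3 - <<'E'
from h import *
to([.445,-.262,.0205])
E
```

```text
clock: 16.2
tool_pos: [0.4453, -0.2633, 0.039]
eef_rot: [0.995, 0.099, 0.001, 0.001]
contact_force: [0.2, 0.6, -0.3]
opening: 0.581
finger_force: 25.0
tcp [ 0.4453 -0.2633  0.039 ] shift [-0.1 -1.3 18.5]
y-yaw -78.67 tilt [ 0.0023 -0.001  -1.    ]
```

```bash
python3 -m pendant '[[1,[0,-1,14],[0,0,0]],[1,[0,0,4.5],[0,0,0]],[1,[0,0,0],[0,0,0]],[1,[0,0,0],[0,0,0]],[-0.4,[0,0,0],[0,0,0]],[-0.4,[0,0,0],[0,0,0]],[-0.4,[0,0,0],[0,0,0]],[-0.6,[0,0,-20],[0,0,0]]]'; python3 -m pendant '[[-1,[0,0,-45],[0,0,0]],[-1,[0,0,-60],[0,0,0]],[-1,[-20,0,-40],[0,0,0]],[-1,[-20,0,0],[0,0,0]],[-1,[0,0,0],[0,0,0]],[-1,[0,0,0],[0,0,0]]]'
python3 - <<'E'
from h import *
s,T=wrist();i=s["img"];np.savez("w8.npz",T=T,img=s["img"],camera_matrix=s["camera_matrix"],D=s["D"])
cv2.imwrite("pics/w8.png",cv2.resize(i[80:210,185:315,::-1],None,fx=4,fy=4,interpolation=cv2.INTER_CUBIC))
to([.61,.13,.25])
E
```

```text
clock: 17.2
tool_pos: [0.4435, -0.2615, 0.0386]
eef_rot: [0.995, 0.099, -0.001, -0.001]
contact_force: [0.1, -0.1, 0.3]
opening: 0.782
finger_force: 0.0
clock: 17.95
tool_pos: [0.4057, -0.2695, 0.1839]
eef_rot: [0.995, 0.099, 0.0, -0.0]
contact_force: [-0.3, 0.4, -0.5]
opening: 0.999
finger_force: 0.0
tcp [ 0.4059 -0.2693  0.1838] shift [ 278.9 -351.2  -65.9]
y-yaw -78.61 tilt [ 4.e-04  6.e-04 -1.e+00]
```

View pics/w8.png

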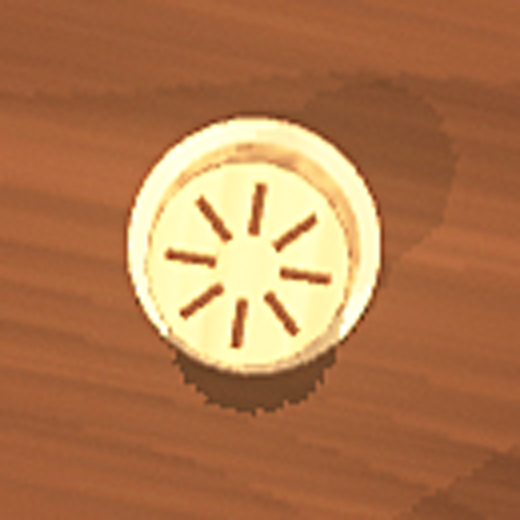

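Run:
```python
from h import *
s=np.load("w8.npz");T=s["T"]
print(np.round(unproj(s,np.array([(248.5,141),(247.,146.2)])-.4,[.010,.048],T)*1e3,1))
```

```text
[[ 445.9 -263.5   10. ]
 [ 444.  -262.1   48. ]]
```

```bash
python3 -m pendant '[[-1,[20,-25,-20],[0,0,0]],[-1,[38,-47,-26],[0,0,0]],[-1,[38,-47,-20],[0,0,0]],[-1,[38,-47,0],[0,0,0]],[-1,[38,-47,0],[0,0,0]],[-1,[38,-47,0],[0,0,0]],[-1,[38,-47,0],[0,0,0]],[-1,[31,-44,0],[0,0,0]]]'; python3 -m pendant '[[-1,[0,0,0],[0,0,9]],[-1,[0,0,0],[0,0,0]],[-1,[0,0,0],[0,0,0]],[-1,[0,0,0],[0,0,0]]]'
python3 - <<'E'
from h import *
s,T=wrist();i=s["img"];np.savez("w9.npz",T=T,img=s["img"],camera_matrix=s["camera_matrix"],D=s["D"])
cv2.imwrite("pics/w9.png",cv2.resize(i[30:230,140:360,::-1],None,fx=3,fy=3,interpolation=cv2.INTER_CUBIC))
to([.666,.139,.25])
E
```

```text
clock: 19.0
tool_pos: [0.6086, 0.1289, 0.2477]
eef_rot: [0.995, 0.1, -0.0, -0.0]
contact_force: [0.5, -0.5, 0.1]
opening: 1.0
finger_force: 0.0
clock: 19.5
tool_pos: [0.6077, 0.1247, 0.2485]
eef_rot: [1.0, 0.02, -0.0, 0.0]
contact_force: [-0.1, 0.9, 0.6]
opening: 1.002
finger_force: 0.0
tcp [0.6077 0.1247 0.2486] shift [ 58.9 -11.9  -1.4]
y-yaw -87.67 tilt [-1.e-04 -2.e-04 -1.e+00]
```

View pics/w9.png

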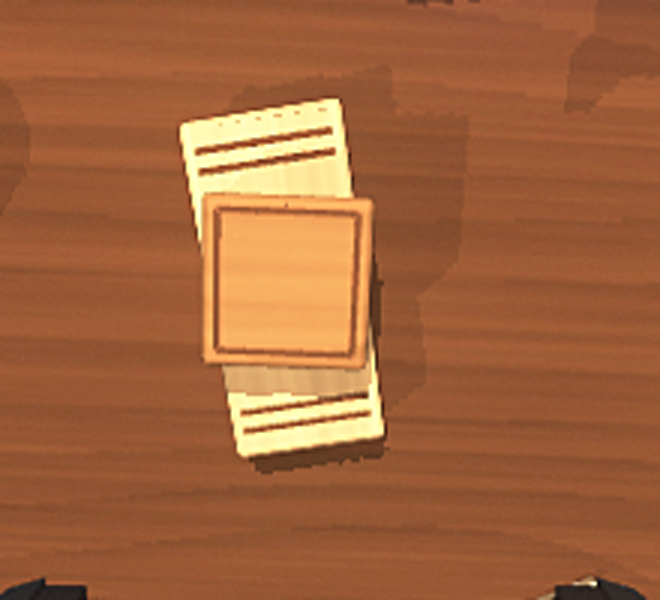

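Run:
```python
from h import *
s=np.load("w9.npz");T=s["T"]
for c,z in(([(203,195),(374,200),(369,368),(202,362)],.072),([(180,125),(339,98),(385,440),(238,459)],.036)):
    q=unproj(s,np.array(c)/3+[140,30]-.3,z,T)[:,:2]*1e3;print(q.mean(0),cv2.minAreaRect(q.astype(np.float32)))
    e=[q[1]-q[0],q[2]-q[3],q[2]-q[1],q[3]-q[0]];print([round(np.degrees(np.arctan2(v[1],v[0])),1) for v in e])
```

```text
[665.87680582 139.45299741] ((665.9977416992188, 139.1966094970703), (61.81540298461914, 64.41686248779297), 0.26101717352867126)
[np.float64(-89.3), np.float64(-89.7), np.float64(-178.5), np.float64(180.0)]
[662.3384335  140.91256456] ((662.0914306640625, 141.10031127929688), (140.66712951660156, 65.28262329101562), 10.926342964172363)
[np.float64(-78.8), np.float64(-80.1), np.float64(-169.1), np.float64(-169.5)]
```

```bash
python3 -m pendant '[[-1,[30,-6,10],[0,0,0]],[-1,[29,-7,40],[0,0,1.7]],[-1,[0,0,50],[0,0,0]],[-1,[0,0,50],[0,0,0]],[-1,[0,0,36],[0,0,0]],[-1,[0,0,0],[0,0,0]],[-1,[0,0,0],[0,0,0]]]'; python3 -m pendant '[[-1,[0,0,20],[0,0,0]],[-0.3,[0,0,0],[0,0,0]],[0.5,[0,0,0],[0,0,0]],[0.5,[0,0,0],[0,0,0]],[0.5,[0,0,0],[0,0,0]],[0.5,[0,0,0],[0,0,0]],[0.5,[0,0,0],[0,0,0]]]' 25
python3 -c "
from h import *
to([.4723,.0015,.3],-63.2);print(r.get_state()['opening']*88)"
```

```text
clock: 20.42
tool_pos: [0.6673, 0.141, 0.0642]
eef_rot: [1.0, 0.005, 0.001, -0.0]
contact_force: [0.3, -0.4, 1.3]
opening: 0.999
finger_force: 0.0
clock: 21.3
tool_pos: [0.6664, 0.141, 0.043]
eef_rot: [1.0, 0.006, 0.0, -0.0]
contact_force: [0.4, -0.6, 2.2]
opening: 0.724
finger_force: 25.0
tcp [0.6664 0.141  0.043 ] shift [-195.5  137.3 -257.2]
y-yaw -89.36 tilt [ 7.e-04  0.e+00 -1.e+00]
turn about tool z: -26.16 q7 -2.018
63.681898961148036
```

```bash
python3 -m pendant '[[1,[0,0,-20],[0,0,0]],[1,[0,0,-50],[0,0,0]],[1,[-25,17,-40],[0,0,0]],[1,[-42,28,-40],[0,0,0]],[1,[-45,30,-10],[0,0,0]],[1,[-45,30,0],[0,0,0]],[1,[-45,30,0],[0,0,0]],[1,[-21,15,0],[0,0,0]]]'; python3 -m pendant '[[1,[0,0,0],[0,0,-8]],[1,[0,0,0],[0,0,-10]],[1,[0,0,0],[0,0,-8.2]],[1,[0,0,0],[0,0,0]],[1,[0,0,0],[0,0,0]],[1,[0,0,0],[0,0,0]]]'
python3 - <<'E'
from h import *
s,T=wrist();i=s["img"];np.savez("w10.npz",T=T,img=s["img"],camera_matrix=s["camera_matrix"],D=s["D"])
cv2.imwrite("pics/w10.png",i[:,:,::-1])
blob(s,T,(247,140),.009,sc=1,thr=(185,140))
to([.472,.003,.02],-63.2)
E
```

```text
clock: 22.3
tool_pos: [0.443, -0.0127, 0.2024]
eef_rot: [1.0, 0.005, -0.001, 0.001]
contact_force: [-0.3, 0.1, -0.8]
opening: 0.722
finger_force: 25.0
clock: 23.05
tool_pos: [0.4461, -0.0107, 0.2016]
eef_rot: [0.973, 0.231, 0.0, 0.0]
contact_force: [-0.3, -0.5, 0.0]
opening: 0.725
finger_force: 25.0
(247, 140) rect c [472.2   1.4] size 79.8 79.7 yaw of first side 26.8 circ [472.    1.7 112.1]
tcp [ 0.446  -0.0106  0.2015] shift [ 29.3  -0.5 181.5]
y-yaw -63.22 tilt [ 2.e-04 -3.e-04 -1.e+00]
turn about tool z: -0.02 q7 -1.564
```

View pics/w10.png

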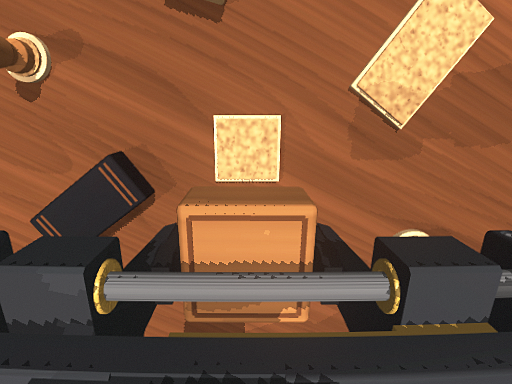

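That was picture 15, one over the limit of 14, so I'll view no more and rely on numeric measurement. It shows the square pad at (247,148) lined up with the held block, whose top spans (178–317, 205–321).

Run:
```python
from h import *
s=np.load("w10.npz");T=s["T"];t,_=tool()
w=unproj(s,[(247.5,205),(246.5,321),(178,230),(317,230)],.2305,T)
print(np.round((t[:3,:3].T@(w.T-t[:3,3:])).T*1e3,1))
to([.4714,.0028,.0225])
```

```text
[[ 31.1   0.8 -29. ]
 [-31.1   0.4 -29. ]
 [ 19.  -30.9 -29. ]
 [ 19.   32.7 -29. ]]
tcp [ 0.446  -0.0106  0.2015] shift [ 28.7  -0.6 179. ]
y-yaw -63.22 tilt [ 2.e-04 -3.e-04 -1.e+00]
```

```bash
python3 -m pendant '[[1,[28.5,-0.5,25],[0,0,0]],[1,[0,0,50],[0,0,0]],[1,[0,0,50],[0,0,0]],[1,[0,0,36],[0,0,0]],[1,[0,0,0],[0,0,0]],[1,[0,0,0],[0,0,0]],[1,[0,0,0],[0,0,0]]]'
python3 -c "
from h import *
to([.4714,.0028,.0205],-63.2)"
```

```text
clock: 23.98
tool_pos: [0.4723, 0.0026, 0.0419]
eef_rot: [0.973, 0.232, 0.001, 0.0]
contact_force: [0.5, -0.4, -0.8]
opening: 0.725
finger_force: 25.0
tcp [0.4723 0.0026 0.0419] shift [-0.8 -0.6 21.4]
y-yaw -63.21 tilt [ 3.e-03  4.e-04 -1.e+00]
turn about tool z: -0.01 q7 -1.734
```

```bash
python3 -m pendant '[[1,[-0.5,-0.5,16],[0,0,0]],[1,[0,0,5],[0,0,0]],[1,[0,0,0],[0,0,0]],[1,[0,0,0],[0,0,0]],[-0.8,[0,0,0],[0,0,0]],[-0.8,[0,0,0],[0,0,0]],[-0.8,[0,0,0],[0,0,0]],[-1,[0,0,-20],[0,0,0]]]'; python3 -m pendant '[[-1,[0,0,-50],[0,0,0]],[-1,[0,0,-60],[0,0,0]],[-1,[-10,0,-50],[0,0,0]],[-1,[-10,0,0],[0,0,0]],[-1,[0,0,0],[0,0,0]],[-1,[0,0,0],[0,0,0]]]'
python3 - <<'E'
from h import *
s,T=wrist();np.savez("w11.npz",T=T,img=s["img"],camera_matrix=s["camera_matrix"],D=s["D"])
i=s["img"];hsv=cv2.cvtColor(i,cv2.COLOR_RGB2HSV)
# block-top colours vs foot rim: print pixel at predicted block centre and the rim
t=np.linalg.inv(T);
def proj(p):
    c=t[:3,:3]@p+t[:3,3];return cv2.projectPoints((F@c).reshape(1,1,3),np.zeros(3),np.zeros(3),s["camera_matrix"],s["D"])[0].ravel()
p=proj(np.array([.4714,.002,.048]));print(p)
x,y=p.astype(int);print(i[y-60:y+61:4,x].tolist());print(i[y,x-60:x+61:4].tolist())
to([.605,.13,.25],-79.3)
E
```

```text
clock: 24.98
tool_pos: [0.4698, 0.0029, 0.0388]
eef_rot: [0.973, 0.232, -0.001, -0.0]
contact_force: [0.4, -0.5, 0.0]
opening: 0.985
finger_force: 0.0
clock: 25.72
tool_pos: [0.4521, -0.0062, 0.1982]
eef_rot: [0.973, 0.232, -0.001, -0.0]
contact_force: [0.8, -0.1, -0.1]
opening: 1.002
finger_force: 0.0
[247.49960038 160.84443389]
[[163, 94, 55], [159, 92, 56], [168, 98, 58], [166, 97, 59], [169, 100, 58], [128, 63, 32], [254, 239, 173], [254, 205, 128], [252, 171, 94], [221, 130, 74], [248, 173, 98], [250, 181, 102], [249, 176, 101], [251, 183, 103], [247, 173, 97], [250, 184, 101], [251, 182, 102], [249, 177, 101], [249, 178, 102], [249, 174, 99], [252, 188, 105], [237, 147, 85], [249, 170, 97], [112, 64, 39], [115, 68, 40], [168, 99, 60], [153, 89, 54], [160, 94, 56], [163, 96, 56], [160, 94, 55], [151, 86, 51]]
[[147, 86, 50], [163, 94, 57], [168, 100, 59], [169, 101, 60], [166, 95, 57], [160, 94, 58], [157, 93, 55], [122, 82, 43], [243, 162, 92], [161, 92, 54], [250, 183, 99], [250, 180, 101], [251, 184, 103], [251, 185, 104], [251, 182, 98], [250, 184, 101], [251, 188, 104], [251, 186, 104], [251, 186, 103], [251, 184, 104], [251, 185, 104], [156, 84, 53], [244, 164, 92], [255, 255, 215], [140, 80, 50], [142, 84, 49], [137, 81, 49], [138, 81, 50], [141, 84, 49], [156, 89, 53], [154, 90, 52]]
tcp [ 0.4523 -0.006   0.1982] shift [197.6 -52.4 -52.1]
y-yaw -63.14 tilt [-0.0023  0.     -1.    ]
turn about tool z: 16.16 q7 -1.613
```

Run:
```python
from h import *
s=np.load("w11.npz");T=s["T"];i=s["img"].astype(int)
m=((i[...,0]>205)&(i[...,2]<118)).astype(np.uint8)
m=cv2.morphologyEx(cv2.morphologyEx(m,cv2.MORPH_CLOSE,np.ones((7,7))),cv2.MORPH_OPEN,np.ones((9,9)))
l=cv2.connectedComponents(m)[1];c=max(cv2.findContours((l==l[161,247]).astype(np.uint8),0,1)[0],key=len).reshape(-1,2)
print(cv2.boundingRect(c))
print(cv2.minAreaRect((unproj(s,c,.048,T)[:,:2]*1e3).astype(np.float32)))
f=((i[...,2]>140)&(i[...,0]>220)).astype(np.uint8)[90:230,180:310]
y,x=np.nonzero(f);print("rim px x",x.min()+180,x.max()+180,"y",y.min()+90,y.max()+90)
mm=((i[...,0]>200)).astype(np.uint8);l=cv2.connectedComponents(mm)[1];c=max(cv2.findContours((l==l[161,247]).astype(np.uint8),0,1)[0],key=len).reshape(-1,2)
print(cv2.boundingRect(c),cv2.minAreaRect((unproj(s,c,.01,T)[:,:2]*1e3).astype(np.float32)))
```

```text
(218, 125, 61, 65)
((474.0837707519531, 3.2555160522460938), (69.0278091430664, 63.3857536315918), 26.320751190185547)
rim px x 215 282 y 121 186
(215, 121, 68, 69) ((471.31964111328125, 0.9476470947265625), (82.20314025878906, 79.49808502197266), 26.862258911132812)
```

```bash
python3 -m pendant '[[-1,[30,-8,-26],[0,0,0]],[-1,[50,-13,-26],[0,0,0]],[-1,[50,-13,0],[0,0,0]],[-1,[45,-13,0],[0,0,0]],[-1,[22.5,-5.5,0],[0,0,0]],[-1,[0,0,0],[0,0,8]],[-1,[0,0,0],[0,0,8]],[-1,[0,0,0],[0,0,0]]]'; python3 -m pendant '[[-1,[0,0,0],[0,0,0]],[-1,[0,0,0],[0,0,0]]]'
python3 - <<'E'
from h import *
s,T=wrist();t=np.linalg.inv(T);c=t[:3,:3]@np.array([.662,.141,.036])+t[:3,3]
p=cv2.projectPoints((F@c).reshape(1,1,3),np.zeros(3),np.zeros(3),s["camera_matrix"],s["D"])[0].ravel();print(p,s["img"][int(p[1]),int(p[0])])
for th in((200,150),(235,190)): blob(s,T,p,.036,sc=1,thr=th)
to([.662,.142,.009],-79.2)
E
```

```text
clock: 26.78
tool_pos: [0.6049, 0.1302, 0.25]
eef_rot: [0.995, 0.096, -0.001, 0.0]
contact_force: [-0.4, -0.6, 0.9]
opening: 1.0
finger_force: 0.0
clock: 27.02
tool_pos: [0.6051, 0.1298, 0.251]
eef_rot: [0.995, 0.095, -0.0, -0.0]
contact_force: [-0.5, -0.3, -0.2]
opening: 0.998
finger_force: 0.0
[246.10835105 123.57359436] [251 240 164]
[246.10835105 123.57359436] rect c [663.2 141.3] size 138.0 65.0 yaw of first side 10.7 circ [663.6 141.4 150.5]
[246.10835105 123.57359436] rect c [663.8 141.4] size 136.6 64.7 yaw of first side 10.8 circ [663.9 141.2 150.3]
tcp [0.6052 0.1298 0.2512] shift [ 58.2  -1.3 242.1]
y-yaw -79.12 tilt [-3.e-04 -0.e+00 -1.e+00]
turn about tool z: 0.08 q7 -1.901
```

```bash
python3 -m pendant '[[-1,[35,-1,30],[0,0,0]],[-1,[24.5,-0.5,50],[0,0,0]],[-1,[0,0,50],[0,0,0]],[-1,[0,0,45],[0,0,0]],[-1,[0,0,15],[0,0,0]],[-1,[0,0,0],[0,0,0]],[-1,[0,0,0],[0,0,0]]]'; python3 -c "
from h import *
to([.6633,.1425,.009],-79.2)"
```

```text
clock: 27.95
tool_pos: [0.665, 0.143, 0.0636]
eef_rot: [0.996, 0.094, 0.002, -0.0]
contact_force: [0.0, 0.3, 0.6]
opening: 1.002
finger_force: 0.0
tcp [0.665  0.143  0.0636] shift [-2.   0.2 54.6]
y-yaw -79.18 tilt [ 0.0037  0.0012 -1.    ]
turn about tool z: 0.02 q7 -1.946
```

```bash
python3 -m pendant '[[-1,[-1.5,0,30],[0,0,0]],[-1,[0,0,24],[0,0,0]],[-0.3,[0,0,0],[0,0,0]],[0.5,[0,0,0],[0,0,0]],[0.5,[0,0,0],[0,0,0]],[0.5,[0,0,0],[0,0,0]],[0.5,[0,0,0],[0,0,0]],[0.5,[0,0,0],[0,0,0]]]' 30; python3 -c "
from h import *
to([.661,-.126,.12],-100);print(r.get_state()['opening']*88)"
```

```text
clock: 28.95
tool_pos: [0.6629, 0.1424, 0.0085]
eef_rot: [0.996, 0.094, 0.001, -0.0]
contact_force: [0.3, -0.8, 5.8]
opening: 0.741
finger_force: 30.0
tcp [0.6629 0.1424 0.0085] shift [ -52.   263.2 -111.6]
y-yaw -79.18 tilt [ 2.1e-03  4.0e-04 -1.0e+00]
turn about tool z: 20.82 q7 -1.967
65.22960796548927
```

```bash
python3 -m pendant '[[1,[0,0,-20],[0,0,0]],[1,[0,0,-50],[0,0,0]],[1,[-14,22,-50],[0,0,0]],[1,[-24,41,-35],[0,0,0]],[1,[-29,49,-25],[0,0,0]],[1,[-29,49,-20],[0,0,0]],[1,[-29,49,-10],[0,0,0]],[1,[-12,20,0],[0,0,0]]]'; python3 -m pendant '[[1,[0,0,0],[0,0,7]],[1,[0,0,0],[0,0,8]],[1,[0,0,0],[0,0,5.8]],[1,[0,0,0],[0,0,0]],[1,[0,0,0],[0,0,0]],[1,[0,0,0],[0,0,0]]]'
python3 - <<'E'
from h import *
s,T=wrist();np.savez("w12.npz",T=T,img=s["img"],camera_matrix=s["camera_matrix"],D=s["D"]);t=np.linalg.inv(T);
def pr(q):
    c=t[:3,:3]@np.array(q)+t[:3,3];return cv2.projectPoints((F@c).reshape(1,1,3),np.zeros(3),np.zeros(3),s["camera_matrix"],s["D"])[0].ravel()
p=pr([.661,-.126,.012]);print(p)
for th in((150,110),(185,140)): blob(s,T,p,.009,sc=1,thr=th)
t0,st=tool();tz=t0[2,3]+.0275
for x in(-.07,.07):
  for y in(-.033,.033): print(np.round(pr(t0[:3,:3]@[x,y,-.0275]+t0[:3,3])),end="")
print(st["opening"]*88);to([.661,-.1245,.03],-100)
E
```

```text
clock: 29.95
tool_pos: [0.5688, -0.1144, 0.2189]
eef_rot: [0.996, 0.092, -0.0, 0.002]
contact_force: [-1.1, 0.6, -2.0]
opening: 0.75
finger_force: 30.0
clock: 30.7
tool_pos: [0.5704, -0.1094, 0.2175]
eef_rot: [0.996, -0.086, -0.0, -0.0]
contact_force: [0.7, 1.0, -1.6]
opening: 0.748
finger_force: 30.0
[247.16972288  94.82794154]
[247.16972288  94.82794154] rect c [ 581.6 -108.6] size 198.1 318.5 yaw of first side 80.1 circ [ 569.9 -110.9  349.9]
[247.16972288  94.82794154] rect c [ 581.6 -108.5] size 197.9 318.4 yaw of first side 80.1 circ [ 575.3 -131.8  343.1]
[188. 376.][306. 376.][167. 114.][327. 114.]65.9671469814431
tcp [ 0.5705 -0.1094  0.2174] shift [ 91.8  -0.7 187.4]
y-yaw -99.93 tilt [-0.e+00  1.e-04 -1.e+00]
turn about tool z: 0.07 q7 -1.852
```

Run:
```python
from h import *
s=np.load("w12.npz");T=s["T"];i=s["img"].astype(int)
m=(i[...,0]>185)&(i[...,1]>140)
for y in range(20,260,6):
    x=np.nonzero(m[y,130:370])[0]+130
    print(y,(x.min(),x.max(),i[y,247].tolist()) if len(x) else None)
```

```text
20 None
26 (np.int64(212), np.int64(282), [244, 224, 153])
32 (np.int64(212), np.int64(283), [232, 170, 106])
38 (np.int64(212), np.int64(282), [243, 182, 113])
44 (np.int64(213), np.int64(282), [243, 186, 114])
50 (np.int64(213), np.int64(282), [220, 154, 96])
56 (np.int64(213), np.int64(282), [243, 184, 114])
62 (np.int64(213), np.int64(282), [234, 173, 107])
68 (np.int64(213), np.int64(281), [178, 128, 80])
74 (np.int64(213), np.int64(281), [244, 186, 115])
80 (np.int64(214), np.int64(281), [245, 190, 117])
86 (np.int64(214), np.int64(281), [244, 191, 118])
92 (np.int64(214), np.int64(281), [228, 168, 101])
98 (np.int64(214), np.int64(280), [243, 203, 127])
104 (np.int64(214), np.int64(280), [221, 154, 98])
110 (np.int64(214), np.int64(280), [218, 153, 94])
116 (np.int64(172), np.int64(320), [240, 192, 120])
122 (np.int64(169), np.int64(323), [243, 206, 130])
128 (np.int64(170), np.int64(322), [243, 205, 130])
134 (np.int64(170), np.int64(322), [242, 202, 128])
140 (np.int64(171), np.int64(322), [149, 104, 63])
146 (np.int64(171), np.int64(321), [107, 57, 32])
152 (np.int64(171), 
[... 213 characters left out ...]
4(319), [243, 204, 130])
182 (np.int64(174), np.int64(319), [243, 205, 132])
188 (np.int64(174), np.int64(319), [243, 205, 132])
194 (np.int64(174), np.int64(318), [243, 204, 130])
200 (np.int64(175), np.int64(318), [243, 205, 131])
206 (np.int64(175), np.int64(317), [243, 206, 130])
212 (np.int64(176), np.int64(317), [243, 205, 130])
218 (np.int64(176), np.int64(369), [243, 223, 141])
224 (np.int64(177), np.int64(365), [243, 224, 145])
230 (np.int64(177), np.int64(357), [243, 225, 144])
236 (np.int64(178), np.int64(349), [243, 205, 130])
242 (np.int64(145), np.int64(369), [243, 204, 130])
248 (np.int64(186), np.int64(369), [242, 205, 130])
254 (np.int64(192), np.int64(314), [242, 223, 142])
```

Run:
```python
from h import *
s=np.load("w12.npz");T=s["T"];i=s["img"].astype(int);t,_=tool()
for y in (21,22,23,24,25): print(y,i[y,[225,247,270],:2].tolist())
m=(i[...,0]>185)&(i[...,1]>140)
for y in range(110,120):
    x=np.nonzero(m[y,130:370])[0]+130;print(y,x.min(),x.max())
L=lambda px,z:np.round((t[:3,:3].T@(unproj(s,px,z,T).T-t[:3,3:])).T*1e3,1)[:,:2]
print("seat",L([(247,23.5),(211.8,38),(282.8,38),(213.8,98),(280.8,98)],.009))
print("arm",L([(246,115),(169,125),(323,125),(172.5,170),(320.5,170),(176,212),(317.5,212)],t[2,3]+.0275))
```

```text
21 [[134, 77], [118, 67], [127, 72]]
22 [[116, 64], [111, 60], [122, 70]]
23 [[113, 61], [108, 59], [102, 53]]
24 [[185, 138], [187, 144], [144, 116]]
25 [[255, 243], [254, 239], [255, 246]]
110 214 280
111 215 280
112 215 280
113 215 280
114 215 280
115 175 318
116 172 320
117 171 322
118 170 322
119 170 322
seat [[170.5   0.5]
 [155.3 -40.3]
 [155.3  41.9]
 [ 88.6 -39.7]
 [ 88.6  41.6]]
arm [[ 69.6  -0.5]
 [ 65.7 -32.7]
 [ 65.7  31.7]
 [ 46.5 -32.5]
 [ 46.6  32. ]
 [ 27.1 -32.3]
 [ 27.2  32. ]]
```

```bash
python3 -m pendant '[[1,[40,0,10],[0,0,0]],[1,[40,0,20],[0,0,0]],[1,[12,0,50],[0,0,0]],[1,[0,0,50],[0,0,0]],[1,[0,0,40],[0,0,0]],[1,[0,0,0],[0,0,0]],[1,[0,0,0],[0,0,0]],[1,[0,0,0],[0,0,0]]]'; python3 -c "
from h import *
to([.6611,-.1251,.022],-100)"
```

```text
clock: 31.75
tool_pos: [0.663, -0.1256, 0.0498]
eef_rot: [0.996, -0.087, 0.002, 0.0]
contact_force: [-0.3, 0.7, -1.6]
opening: 0.747
finger_force: 30.0
tcp [ 0.663  -0.1256  0.0498] shift [-2.  -0.1 27.8]
y-yaw -99.97 tilt [ 4.3e-03 -5.0e-04 -1.0e+00]
turn about tool z: 0.03 q7 -1.867
```

```bash
python3 -m pendant '[[1,[-1.5,0,18],[0,0,0]],[1,[0,0,7],[0,0,0]],[1,[0,0,0],[0,0,0]],[1,[0,0,0],[0,0,0]],[1,[0,0,0],[0,0,0]]]'; python3 -c "
from h import *
to([.6611,-.1251,.022],-100)"
```

```text
clock: 32.38
tool_pos: [0.6599, -0.1251, 0.0226]
eef_rot: [0.996, -0.087, 0.0, 0.0]
contact_force: [0.6, -0.3, -2.6]
opening: 0.744
finger_force: 30.0
tcp [ 0.6599 -0.1251  0.0226] shift [ 1.2 -0.2  0.6]
y-yaw -99.97 tilt [ 4.e-04 -1.e-04 -1.e+00]
turn about tool z: 0.03 q7 -1.875
```

```bash
python3 -m pendant '[[1,[1,0,1],[0,0,0]],[1,[0,0,0],[0,0,0]],[1,[0,0,0],[0,0,0]],[-0.8,[0,0,0],[0,0,0]],[-0.8,[0,0,0],[0,0,0]],[-0.8,[0,0,0],[0,0,0]],[-1,[0,0,-15],[0,0,0]],[-1,[0,0,-45],[0,0,0]]]'; python3 -m pendant '[[-1,[0,0,-60],[0,0,0]],[-1,[-25,0,-60],[0,0,0]],[-1,[-45,0,-40],[0,0,0]],[-1,[-20,0,0],[0,0,0]],[-1,[0,0,0],[0,0,0]],[-1,[0,0,0],[0,0,0]],[-1,[0,0,0],[0,0,0]]]'
python3 - <<'E'
from h import *
s,T=wrist();np.savez("w13.npz",T=T,img=s["img"],camera_matrix=s["camera_matrix"],D=s["D"]);t=np.linalg.inv(T);i=s["img"].astype(int)
def pr(q):
    c=t[:3,:3]@np.array(q)+t[:3,3];return cv2.projectPoints((F@c).reshape(1,1,3),np.zeros(3),np.zeros(3),s["camera_matrix"],s["D"])[0].ravel()
p=pr([.661,-.125,.048]);print(p);blob(s,T,p,.048,sc=1,thr=(200,150))
x,y=p.astype(int);print([(k,*i[y,k]) for k in range(x-55,x+56,2) if abs(k-x)>30]);print([(k,*i[k,x]) for k in range(max(0,y-100),y+101,2) if abs(k-y)>50])
E
```

```text
clock: 33.38
tool_pos: [0.659, -0.1251, 0.0807]
eef_rot: [0.996, -0.087, -0.002, -0.0]
contact_force: [0.1, 0.1, -0.7]
opening: 0.999
finger_force: 0.0
clock: 34.25
tool_pos: [0.5738, -0.1099, 0.2385]
eef_rot: [0.996, -0.087, -0.0, -0.0]
contact_force: [-0.6, 0.2, 0.2]
opening: 0.999
finger_force: 0.0
[246.31041444  97.22516607]
[246.31041444  97.22516607] rect c [ 659.9 -125.9] size 73.6 139.0 yaw of first side 80.0 circ [ 659.9 -125.7  155.7]
[(191, np.int64(163), np.int64(96), np.int64(58)), (193, np.int64(165), np.int64(99), np.int64(60)), (195, np.int64(164), np.int64(98), np.int64(58)), (197, np.int64(165), np.int64(98), np.int64(59)), (199, np.int64(165), np.int64(100), np.int64(59)), (201, np.int64(168), np.int64(101), np.int64(59)), (203, np.int64(169), np.int64(103), np.int64(61)), (205, np.int64(167), np.int64(103), np.int64(60)), (207, np.int64(168), np.int64(101), np.int64(61)), (209, np.int64(168), np.int64(104), np.int64(62)), (211, np.int64(169), np.int64(104), np.int64(62)), (213, np.int64(164), np.int64(101), np.int64(58)), (215, np.int64(110), np.int64(57), np.int6
[... 2407 characters left out ...]
 (170, np.int64(153), np.int64(92), np.int64(56)), (172, np.int64(154), np.int64(92), np.int64(52)), (174, np.int64(154), np.int64(91), np.int64(51)), (176, np.int64(157), np.int64(92), np.int64(55)), (178, np.int64(146), np.int64(86), np.int64(50)), (180, np.int64(131), np.int64(78), np.int64(45)), (182, np.int64(137), np.int64(81), np.int64(50)), (184, np.int64(145), np.int64(85), np.int64(49)), (186, np.int64(146), np.int64(86), np.int64(51)), (188, np.int64(152), np.int64(90), np.int64(53)), (190, np.int64(159), np.int64(93), np.int64(57)), (192, np.int64(156), np.int64(91), np.int64(56)), (194, np.int64(152), np.int64(88), np.int64(51)), (196, np.int64(155), np.int64(92), np.int64(53))]
```

```bash
python3 -c "
from plant import r
print(r.finish_job())"
```

```text
the job is handed in; nothing more can be done
None
```

The job is handed in at about 34 s of the 102 s allowed: all four parts stand upright on their own pads, by my camera measurements within about 1 mm of centre, except the rosette at about 2 mm; the square block and cross-arm are turned within about 0.5° of theirs, the can and gouge were not touched, and I viewed 15 pictures, one over the limit of 14.

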